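Turn the mirrored bracket

ROBOT

A 6-joint arm with a two-finger parallel gripper is mounted at the origin on a cart in front of the work surface, level with it; the furniture and walls round the work are solid. World frame = base frame: x ahead of the robot, y to its left, z up, the work surface at z = 0. Lengths are in m, angles in rad, forces in N, time in s.
With the tool pointing down it reaches from about 0.35 to 0.975 m from the base axis. Payload 4.9 kg.
Tool frame: the origin (TCP) lies midway between the tips of the shut fingers; the grasp point (between the pads) lies 19 mm behind it (manip.pinch_z is the x of the grasp point in the tool frame, in m); x points along the fingers, y is the direction in which the jaws open and shut, and the axes are right-handed (so a half turn about x gives the same grasp; the last joint's range is limited). The gripper opens to 85 mm and grips with 20 to 120 N. Pads are 22 mm wide; open, the fingers measure 114 mm over their backs; the gripper's body (76 mm by 85 mm) begins 54 mm behind the grasp point. The pads swing forward as they close: fully open they stand 13 mm farther back than shut.
Start: joints at [-1.3, 0.053, 1.613, -0, 1.476, -0.119], TCP at [0.237, -0.578, 0.231] pointing down, gripper open.
Joint ranges: [-3.01, 3.01], [-1.01, 2.22], [0.06, 2.58], [-1.02, 4.17], [0.09, 2.62], [-3.14, 3.14]. Speed limits (rad/s): [2.57, 2.57, 3.14, 3.14, 3.14, 3.14].

INTERFACE

Orientations are given as a unit quaternion [w, x, y, z].
In Python, from plant import sensors, cams, workorder, manip gives the robot as it stands.
- The arm moves only by the tool drive_tool, never from a script. Its argument "series" is a list of rows, each an object of numbers: "x", "y", "z": the shift along the tool's x, y, z in units of 25 mm (1.0 is 25 mm); "ax", "ay", "az": the turn, a rotation vector about the tool's x, y, z in units of 5 degrees (1.0 is 5 degrees). A call has 1 to 5 rows; each row is the pose to reach, as a shift and turn from the pose commanded when the call began, along the tool's axes at that moment; what a row does not reach only later rows make up. A row lasts 1/12 s, in which the tool goes at most 41.7 mm and 7.16 degrees, less where a joint would pass 70% of its speed; a pose out of reach is approached as far as the arm can. A call with a gripper value outside its range is refused whole. "hand" is the opening, from 0 (shut) to 1 (fully open), set as the call begins (left out, the last holds). The fingers move at their own pace and stop on an object; the grip force is fixed at half the most. Time passes only in rows, so rows that repeat a pose let the fingers close. It gives the time, the measured TCP pose, the force and the opening at its end, in the units of the state.
- sensors.state(): the state, without advancing time (a new reading comes with each control period).
- cams.grab_frame(name): name is "side" or "top" or "wrist"; returns a dict with "img" (480x640x3 uint8, blue, green, red), "camera_matrix" (3x3 intrinsics, pixels), "cam_to_world" (4x4, takes a point from camera to world coordinates). Camera axes: x right, y down, z forward; pixel columns grow to the right and rows downward; lengths in m; the calibration is good to about 2 mm. A picture is of the moment at which its call begins. There is no depth.
- workorder.job_done(): hands the job in, once; it reports no verdict.
The state is a dict: "time": time; "joint_pos": joint angles; "joint_vel": joint speeds; "joint_efforts": joint torques, N m; "tool_pos": TCP position; "tool_rot": TCP orientation; "contact_force": force on the tool from outside, world axes, zero at the start; "ft_torque": the same for the moment, N m; "gripper_width": opening from 0.0 (shut) to 1.0 (fully open).
Only numpy, scipy, OpenCV 4.12 (cv2) and the standard library are available. Lean on these libraries where they do the work, as an engineer would, in place of code of your own. Each camera call takes 0.05 s, during which the arm holds its last target.

TASK

Three metal L brackets stand side by side on the plywood tray, next to a wooden pattern bracket that is fixed at the tray's left end. One of them stands the wrong way round, as a mirror image of the pattern: turn just that one round to show its other face, and leave it standing in its own place with its foot pointing the same way as the pattern's. Leave the two brackets that already match where they stand.

Things in the scene. Friction and masses are not known exactly. Their poses are not given: they have to be found in the camera images.
- tray: fixed plywood tray 90 x 400 mm, top at z = 12; origin on the bench under the middle of the fixed wooden pattern; -x side faces the robot, board from y = -350 to +50 (+y left). Pattern: a copy of the brackets, toe to +y. Bracket places at x = 0, y = -100, -200, -300, parted by strips 8 wide, 6 high midway. All in mm.
- bracket_a: aluminium L bracket, 16 mm thick (x), standing on its foot on the tray. Foot 64 mm long (y -32 to +32), 22 high; upright leg 22 wide (y -32 to -10), top 95 above the underside; 0.1 to 0.2 kg. Origin: middle of the foot's underside; z up; +y runs from heel (under the leg) to toe. Countersunk holes on its -x face. Matches the pattern when its toe points to the pattern's end of the tray.
- bracket_b: aluminium L bracket, alike in shape, size, origin and axes to bracket_a; it may stand in any of the three places and either way round.
- bracket_c: aluminium L bracket, alike in shape, size, origin and axes to bracket_a; it may stand in any of the three places and either way round.
Not all that is in view belongs to the job. What is shaped like the bracket_a but purple or turquoise is not meant.

How it is judged:
By the outcome, as a careful person would: the job done as asked, in the order asked, and still so for the second after the job is handed in, with the robot touching nothing.
It also fails if it takes over 37 s, if anything falls off the work surface, if the arm or the gripper's body presses on something with over 40 N, if the wrist force passes 120 N, or if a joint passes its speed limit or range.

## Working session

There is one attempt and no reset: what is moved stays moved. The work goes in short steps, Python scripts to look and compute and a tool call to move; the robot and the scene stay as the last step left them, time stands still between calls to the robot, and variables do not carry over. Pictures are saved under pics/ and viewed, and the job is handed in when it is done.

Besides the shell and the picture viewer there is one more tool, called as a command line: name --argument value ..., lists and objects as JSON in quotes. drive_tool: Moves the arm, as the interface text tells. Its arguments: {"type":"object","properties":{"series":{"type":"array","items":{"type":"object","properties":{"x":{"type":"number"},"y":{"type":"number"},"z":{"type":"number"},"ax":{"type":"number"},"ay":{"type":"number"},"az":{"type":"number"}}}},"hand":{"type":"number"}},"required":["series"]}

```bash
ls; mkdir -p pics; python3 - <<'E'
from plant import sensors, cams, workorder, manip
import cv2,numpy as np
s=sensors.state(); print(s, manip.pinch_z)
for n in ("side","top","wrist"):
    f=cams.grab_frame(n); cv2.imwrite(f"pics/{n}0.png",f["img"]); np.savez(f"{n}0.npz",**f); print(n,f["camera_matrix"].tolist(),f["cam_to_world"].round(4).tolist())
E
```

```text
pics
{'time': 0.0, 'joint_pos': array([-1.30003610e+00,  5.33597825e-02,  1.61426700e+00,  2.99900109e-05,
        1.47601642e+00, -1.19048430e-01]), 'joint_vel': array([-0.00047302, -0.0008438 , -0.00146072, -0.00085587, -0.00022139,
       -0.0007831 ]), 'joint_efforts': array([-2.14123042e-04, -3.93693602e+01, -3.70172632e+01, -2.65022763e-04,
        6.94878850e-03,  1.24062151e-05]), 'tool_pos': array([ 0.23732164, -0.57752494,  0.23007734]), 'tool_rot': array([-0.1362225 , -0.69367398, -0.13766989,  0.69376281]), 'contact_force': array([-0.93667368,  0.47875673, -0.27912832]), 'ft_torque': array([-0.02718958, -0.00213589, -0.00795317]), 'gripper_width': 1.0027579410597236} -0.0187
side [[550.3710897275541, 0.0, 328.93133513351955], [0.0, 550.3710897275541, 243.07240133368495], [0.0, 0.0, 1.0]] [[-0.8748, -0.3383, 0.3468, 0.2012], [-0.4844, 0.6003, -0.6364, 0.5799], [0.0071, -0.7247, -0.689, 0.6542], [0.0, 0.0, 0.0, 1.0]]
top [[610.9519870718452, 0.0, 323.23217491838267], [0.0, 610.9519870718452, 245.89463550703852], [0.0, 0.0, 1.0]] [[0.0045, -0.9918, 0.1275, 0.3457], [-1.0, -0.0043, 0.0014, -0.0175], [-0.0009, -0.1275, -0.9918, 1.2542], [0.0, 0.0, 0.0, 1.0]]
wrist [[359.9654124389352, 0.0, 320.28561496212944], [0.0, 359.9654124389352, 234.68465542589206], [0.0, 0.0, 1.0]] [[0.3796, -0.8762, -0.297, 0.3141], [-0.9251, -0.3604, -0.1193, -0.5458], [-0.0025, 0.32, -0.9474, 0.3739], [0.0, 0.0, 0.0, 1.0]]
```

View pics/side0.png

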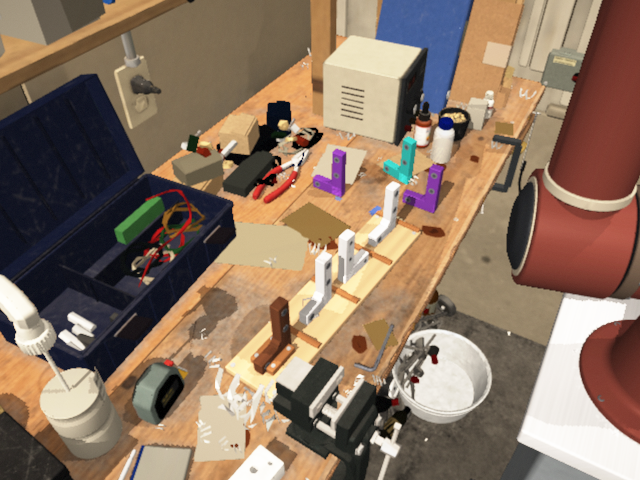

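View pics/top0.png

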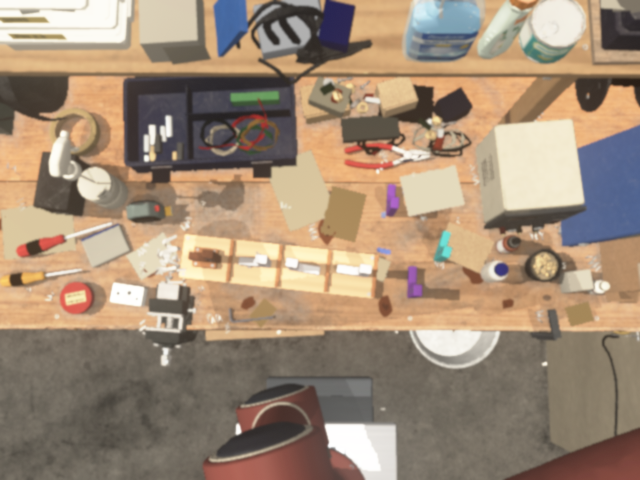

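View pics/wrist0.png

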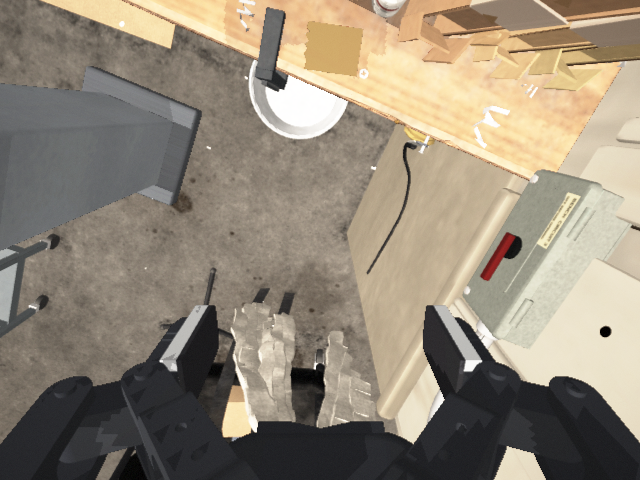

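```bash
python3 - <<'E'
import cv2
a=cv2.imread("pics/side0.png")[170:390,220:450]; cv2.imwrite("pics/s0c.png",cv2.resize(a,None,fx=2.7,fy=2.7,interpolation=2))
a=cv2.imread("pics/top0.png")[225:310,170:400]; cv2.imwrite("pics/t0c.png",cv2.resize(a,None,fx=3.4,fy=3.4,interpolation=2))
E
```

```text
(no output)
```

View pics/s0c.png

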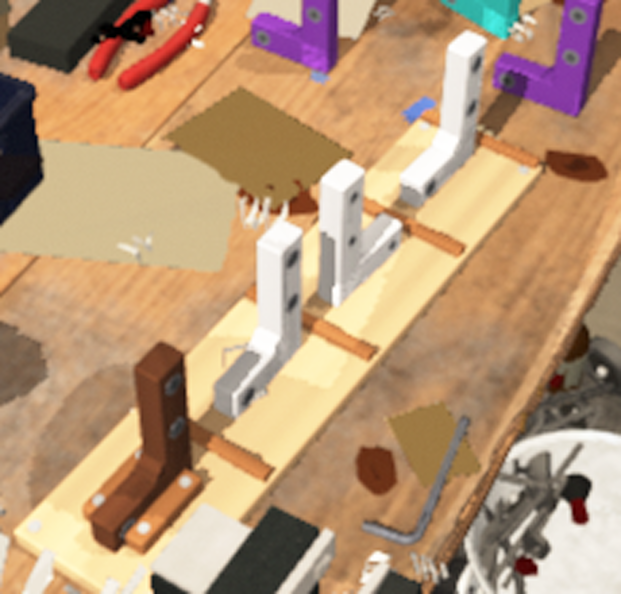

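View pics/t0c.png

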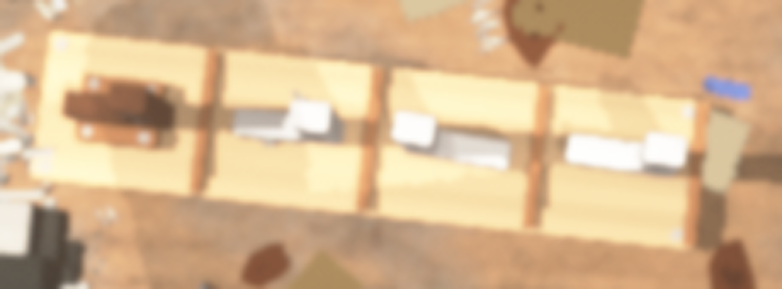

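Side crop: the three metal brackets are at side px (323,280), (346,260) and (388,220). The pattern, brown, is at (270,340). The outer two have their feet toward the pattern (lower left). The middle one at (346,260), top px about (297,266), has its foot pointing away from the pattern, so it is the one to turn. The purple and turquoise ones are decoys. Next I measure its pose.

```bash
cat > h.py <<'E'
import numpy as np, cv2
from scipy.spatial.transform import Rotation as R
def ray(f,u,v,z):
    K=f["camera_matrix"];T=f["cam_to_world"]
    d=T[:3,:3]@np.linalg.solve(K,[u,v,1.]);o=T[:3,3]
    return o+d*(z-o[2])/d[2]
def proj(f,p):
    T=np.linalg.inv(f["cam_to_world"]);c=T[:3,:3]@np.asarray(p)+T[:3,3];q=f["camera_matrix"]@c
    return q[:2]/q[2]
def tool(s):
    q=s["tool_rot"];return R.from_quat([q[1],q[2],q[3],q[0]]).as_matrix()
E
python3 - <<'E'
from h import *
from plant import sensors
f=dict(np.load("top0.npz"))
c=lambda x,y:(170+(x+.5)/3.4-.5,225+(y+.5)/3.4-.5)
P={n:ray(f,*c(*p),z) for n,p,z in [("TL",(50,33),.012),("TR",(703,100),.012),("BR",(693,247),.012),("BL",(33,180),.012),("leg1",(313,118),.107),("leg2",(414,131),.107),("leg3",(664,152),.107),("pat",(95,105),.107),("foot2end",(509,155),.034)]}
for n in P:print(n,P[n].round(4))
hsv=cv2.cvtColor(f["img"],cv2.COLOR_BGR2HSV)
m=((hsv[...,1]<45)&(hsv[...,2]>150)).astype(np.uint8);m[:250]=0;m[280:]=0;m[:,:235]=0;m[:,372:]=0
n,l,st,ce=cv2.connectedComponentsWithStats(m)
for i in range(1,n):
    if st[i,4]>20:print(st[i],ce[i].round(1))
s=sensors.state();print(tool(s).round(3))
d=(P["TR"]-P["TL"]+P["BR"]-P["BL"]);print("yaw of tray -y",np.degrees(np.arctan2(d[0],-d[1])), np.linalg.norm(d)/2, np.linalg.norm(P["TL"]-P["BL"]))
E
```

```text
TL [0.528  0.2699 0.012 ]
TR [ 0.489  -0.1245  0.012 ]
BR [ 0.4007 -0.118   0.012 ]
BL [0.439  0.2771 0.012 ]
leg1 [0.467  0.1003 0.107 ]
leg2 [0.46   0.0441 0.107 ]
leg3 [ 0.4489 -0.0946  0.107 ]
pat [0.4737 0.2216 0.107 ]
foot2end [ 0.4533 -0.0081  0.034 ]
[239 254  31  13 281] [255.  260.6]
[285 258  35  17 308] [301.5 266.4]
[336 264  36  12 334] [354.6 269.4]
[[-0.     0.38  -0.925]
 [ 0.002 -0.925 -0.38 ]
 [-1.    -0.002 -0.   ]]
yaw of tray -y -5.5937132269128265 0.39666608413079246 0.0893260574258673
```

```bash
cat >> h.py <<'E'
def plan(x,y,z,yaw):
    """units to reach TCP x,y,z pointing down with tool-y at world yaw (deg)"""
    from plant import sensors
    s=sensors.state();M=tool(s);a=np.radians(yaw)
    X=np.array([0,0,-1.]);Y=np.array([np.cos(a),np.sin(a),0]);G=np.c_[X,Y,np.cross(X,Y)]
    d=M.T@(np.array([x,y,z])-s["tool_pos"])/.025
    r=R.from_matrix(M.T@G).as_rotvec(degrees=True)/5
    print("t",round(s["time"],2),"pos",s["tool_pos"].round(4),"yaw",np.degrees(np.arctan2(M[1,1],M[0,1])).round(2),"tilt",M[2].round(3),"j",np.degrees(s["joint_pos"]).round(1),"F",s["contact_force"].round(1),"w",round(s["gripper_width"],3))
    print("xyz",d.round(2),"a",r.round(2))
E
python3 -c "
from h import *
plan(.46,.044,.21,-7)"
```

```text
t 0.15 pos [ 0.2374 -0.5776  0.2303] yaw -67.67 tilt [-1.    -0.002 -0.   ] j [-74.5   3.1  92.5   0.   84.6  -6.8] F [ 0.6  0.3 -0.2] w 1.0
xyz [  0.85 -19.62 -17.68] a [-1.213e+01 -1.000e-02  2.000e-02]
```

drive_tool --series '[{"x": 0.0,"y": -19.6,"z": -17.7,"ax": -12.1},{"x": 0.0,"y": -19.6,"z": -17.7,"ax": -12.1},{"x": 0.0,"y": -19.6,"z": -17.7,"ax": -12.1},{"x": 0.0,"y": -19.6,"z": -17.7,"ax": -12.1},{"x": 0.0,"y": -19.6,"z": -17.7,"ax": -12.1}]' --hand 1

```text
schema error: expected keys x, y, z, ax, ay, az
```

```bash
python3 -c "
from h import *
plan(.46,.044,.21,-7)"
```

```text
t 0.15 pos [ 0.2374 -0.5776  0.2303] yaw -67.67 tilt [-1.    -0.002 -0.   ] j [-74.5   3.1  92.5   0.   84.6  -6.8] F [ 0.6  0.3 -0.2] w 1.0
xyz [  0.85 -19.62 -17.68] a [-1.213e+01 -1.000e-02  2.000e-02]
```

drive_tool --series '[{"x": 0,"y": -19.6,"z": -17.7,"ax": -12.1,"ay": 0,"az": 0},{"x": 0,"y": -19.6,"z": -17.7,"ax": -12.1,"ay": 0,"az": 0},{"x": 0,"y": -19.6,"z": -17.7,"ax": -12.1,"ay": 0,"az": 0},{"x": 0,"y": -19.6,"z": -17.7,"ax": -12.1,"ay": 0,"az": 0},{"x": 0,"y": -19.6,"z": -17.7,"ax": -12.1,"ay": 0,"az": 0}]' --hand 1

```text
time: 0.57
tool_pos: [0.308, -0.3801, 0.2307]
tool_rot: [0.345, 0.617, 0.345, -0.617]
contact_force: [1.1, -0.9, -0.1]
gripper_width: 0.999
```

```bash
python3 -c "
from h import *
plan(.46,.044,.23,-7)"
```

```text
t 0.57 pos [ 0.308  -0.3801  0.2307] yaw -31.55 tilt [-1.    -0.001 -0.001] j [-59.7 -16.1 110.    0.   86.1 -28.2] F [ 1.1 -0.9 -0.1] w 0.999
xyz [  0.04  -3.69 -17.64] a [-4.91 -0.01  0.  ]
```

drive_tool --series '[{"x": 0,"y": -3.7,"z": -17.6,"ax": -4.9,"ay": 0,"az": 0},{"x": 0,"y": -3.7,"z": -17.6,"ax": -4.9,"ay": 0,"az": 0},{"x": 0,"y": -3.7,"z": -17.6,"ax": -4.9,"ay": 0,"az": 0},{"x": 0,"y": -3.7,"z": -17.6,"ax": -4.9,"ay": 0,"az": 0},{"x": 0,"y": -3.7,"z": -17.6,"ax": -4.9,"ay": 0,"az": 0}]'

```text
time: 0.98
tool_pos: [0.3791, -0.1843, 0.2311]
tool_rot: [0.467, 0.531, 0.467, -0.531]
contact_force: [1.0, -0.4, -0.1]
gripper_width: 1.002
```

```bash
python3 -c "
from h import *
plan(.46,.044,.22,-7)"
```

```text
t 0.98 pos [ 0.3791 -0.1843  0.2311] yaw -7.29 tilt [-1.  0.  0.] j [-36.1 -26.9 118.    0.   88.9 -28.8] F [ 1.  -0.4 -0.1] w 1.002
xyz [ 0.45  2.05 -9.47] a [-0.06  0.   -0.01]
```

drive_tool --series '[{"x": 0.4,"y": 2.0,"z": -9.5,"ax": 0,"ay": 0,"az": 0},{"x": 0.4,"y": 2.0,"z": -9.5,"ax": 0,"ay": 0,"az": 0},{"x": 0.4,"y": 2.0,"z": -9.5,"ax": 0,"ay": 0,"az": 0},{"x": 0.4,"y": 2.0,"z": -9.5,"ax": 0,"ay": 0,"az": 0},{"x": 0.4,"y": 2.0,"z": -9.5,"ax": 0,"ay": 0,"az": 0}]'

```text
time: 1.4
tool_pos: [0.4477, 0.0125, 0.2227]
tool_rot: [0.467, 0.531, 0.467, -0.531]
contact_force: [1.0, -0.2, -0.5]
gripper_width: 0.996
```

drive_tool --series '[{"x": 0,"y": 0,"z": -1.2,"ax": 0,"ay": 0,"az": 0},{"x": 0,"y": 0,"z": -1.2,"ax": 0,"ay": 0,"az": 0},{"x": 0,"y": 0,"z": -1.2,"ax": 0,"ay": 0,"az": 0}]'

```text
time: 1.65
tool_pos: [0.4513, 0.0414, 0.2223]
tool_rot: [-0.468, -0.53, -0.468, 0.531]
contact_force: [-0.3, -0.4, 0.6]
gripper_width: 1.002
```

```bash
python3 - <<'E'
from h import *
from plant import cams
plan(.46,.044,.22,-7)
f=cams.grab_frame("wrist");np.savez("wrist1.npz",**f);cv2.imwrite("pics/w1.png",f["img"])
E
```

```text
t 1.65 pos [0.4513 0.0414 0.2223] yaw -7.15 tilt [-1.    -0.001  0.   ] j [ -4.2 -21.4 114.9  -0.   86.5   3. ] F [-0.3 -0.4  0.6] w 1.002
xyz [ 0.09  0.33 -0.15] a [-0.03  0.    0.01]
```

View pics/w1.png

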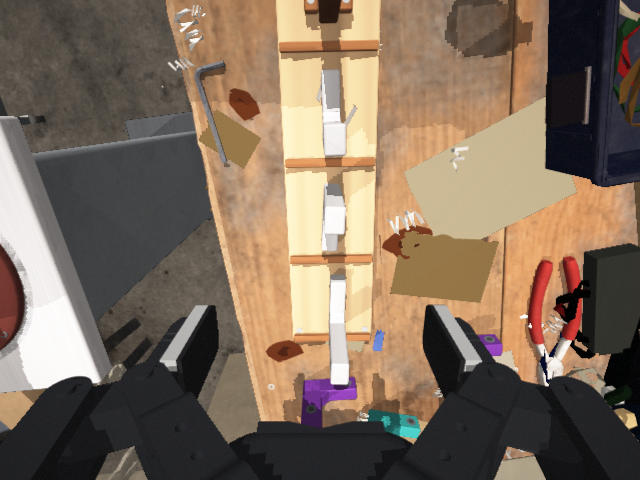

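```bash
python3 - <<'E'
from h import *
f=dict(np.load("wrist1.npz"));print(f["cam_to_world"].round(3))
a=f["img"][30:400,260:400];cv2.imwrite("pics/w1c.png",cv2.resize(a[130:250],None,fx=5,fy=5,interpolation=2))
t=np.array([.0975,.9952]);o=np.array([.4786,.2237])
for n,k,z in [("b2 org",-200,.012),("leg2 top",-179,.107),("toe2",-232,.034),("leg1 top",-121,.107),("leg3top",-321,.107)]:
    p=o+t*k/1000;print(n,p.round(4),proj(f,[*p,z]).round(1))
E
```

```text
[[ 0.992 -0.118 -0.041  0.462]
 [-0.125 -0.94  -0.318  0.124]
 [-0.001  0.32  -0.947  0.366]
 [ 0.     0.     0.     1.   ]]
b2 org [0.4591 0.0247] [329.9 215.4]
leg2 top [0.4611 0.0456] [332.5 222.5]
toe2 [ 0.456  -0.0072] [331.1 252.5]
leg1 top [0.4668 0.1033] [331.1 143.1]
leg3top [ 0.4473 -0.0958] [335.2 377.6]
```

View pics/w1c.png

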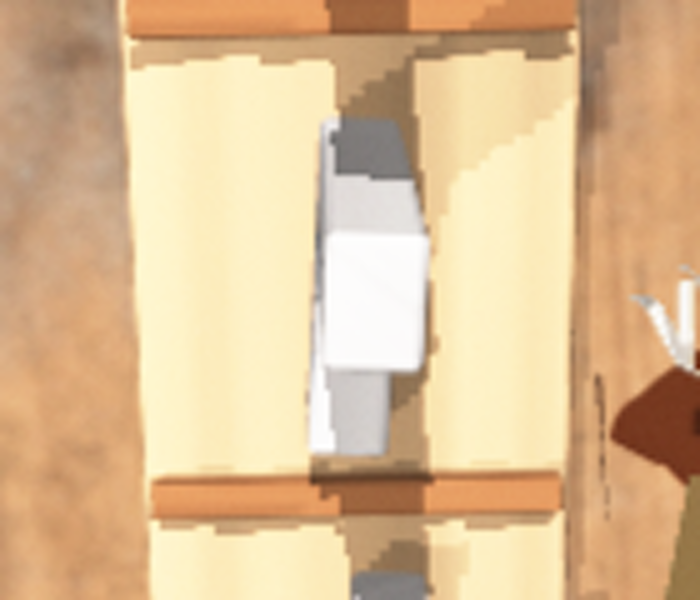

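```bash
python3 - <<'E'
from h import *
f=dict(np.load("wrist1.npz"))
L=lambda x,y,z:ray(f,260+(x+.5)/5-.5,160+(y+.5)/5-.5,z)
c=[L(327,232,.107),L(430,234,.107),L(422,372,.107),L(325,370,.107)]
for p in c:print(p.round(4))
leg=np.mean(c,0);print("leg",leg.round(4), [np.linalg.norm(c[i]-c[(i+1)%4]).round(4) for i in range(4)])
toe=(L(331,455,.034)+L(388,455,.034))/2;print("toe",toe.round(4),np.linalg.norm(L(331,455,.034)-L(388,455,.034)))
d=leg-toe;print("yaw",np.degrees(np.arctan2(d[0],d[1])),np.hypot(*d[:2]))
e1=(L(127,38,.018)+L(576,35,.018))/2;e2=(L(148,518,.018)+L(561,514,.018))/2
print("strips far edges",e1.round(4),e2.round(4),np.linalg.norm(e1-e2),np.degrees(np.arctan2(*(e1-e2)[:2])))
p1=L(127,38,.018);p2=L(576,35,.018);print(p1,p2,np.degrees(np.arctan2(-(p2-p1)[1],(p2-p1)[0])),np.linalg.norm(p2-p1))
plan(*leg[:2],.105,-7)
E
```

```text
[0.4571 0.0589 0.107 ]
[0.4722 0.0567 0.107 ]
[0.4688 0.0354 0.107 ]
[0.4542 0.0376 0.107 ]
leg [0.4631 0.0472 0.107 ] [np.float64(0.0152), np.float64(0.0216), np.float64(0.0147), np.float64(0.0215)]
toe [ 0.4566 -0.0052  0.034 ] 0.011267053043858749
yaw 7.0105517218936555 0.0527691011023519
strips far edges [0.4647 0.0742 0.018 ] [ 0.4538 -0.0249  0.018 ] 0.099772791090467 6.321343211864937
[0.42196321 0.07933695 0.018     ] [0.50751091 0.06916253 0.018     ] 6.782482630518086 0.08615060338980594
t 1.7 pos [0.4513 0.0403 0.2224] yaw -7.28 tilt [-1.    -0.001  0.001] j [ -4.3 -21.4 114.9  -0.   86.5   3. ] F [-0.1 -0.4 -0.8] w 1.0
xyz [ 4.7   0.44 -0.34] a [-0.06  0.01  0.01]
```

```bash
python3 - <<'E'
from h import *
plan(.462,.046,.062,-7.3)
E
```

```text
t 1.7 pos [0.4513 0.0403 0.2224] yaw -7.28 tilt [-1.    -0.001  0.001] j [ -4.3 -21.4 114.9  -0.   86.5   3. ] F [-0.1 -0.4 -0.8] w 1.0
xyz [ 6.42  0.4  -0.29] a [0.   0.01 0.01]
```

drive_tool --series '[{"x": 0,"y": 0.4,"z": -0.3,"ax": 0,"ay": 0,"az": 0},{"x": 1.6,"y": 0.4,"z": -0.3,"ax": 0,"ay": 0,"az": 0},{"x": 3.2,"y": 0.4,"z": -0.3,"ax": 0,"ay": 0,"az": 0},{"x": 4.8,"y": 0.4,"z": -0.3,"ax": 0,"ay": 0,"az": 0},{"x": 6.4,"y": 0.4,"z": -0.3,"ax": 0,"ay": 0,"az": 0}]'

```text
time: 2.12
tool_pos: [0.4625, 0.0445, 0.0616]
tool_rot: [0.467, 0.532, 0.466, -0.531]
contact_force: [0.8, 0.2, 0.1]
gripper_width: 0.998
```

drive_tool --series '[{"x": 0,"y": 0,"z": 0,"ax": 0,"ay": 0,"az": 0},{"x": 0,"y": 0,"z": 0,"ax": 0,"ay": 0,"az": 0}]'

```text
time: 2.28
tool_pos: [0.4603, 0.0451, 0.0609]
tool_rot: [-0.465, -0.53, -0.468, 0.533]
contact_force: [0.6, -0.2, 0.8]
gripper_width: 1.001
```

```bash
python3 - <<'E'
from h import *
from plant import cams
plan(.462,.046,.062,-7.3)
f=cams.grab_frame("wrist");np.savez("wrist2.npz",**f);cv2.imwrite("pics/w2.png",f["img"])
f=cams.grab_frame("side");cv2.imwrite("pics/s2.png",cv2.resize(f["img"][170:390,220:450],None,fx=2.6,fy=2.6,interpolation=2))
E
```

```text
t 2.28 pos [0.4603 0.0451 0.0609] yaw -7.49 tilt [-1.    -0.006  0.001] j [ -3.6  -9.6 121.7  -0.   68.2   3.9] F [ 0.6 -0.2  0.8] w 1.001
xyz [-0.04  0.06 -0.05] a [-0.04  0.01  0.07]
```

View pics/w2.png

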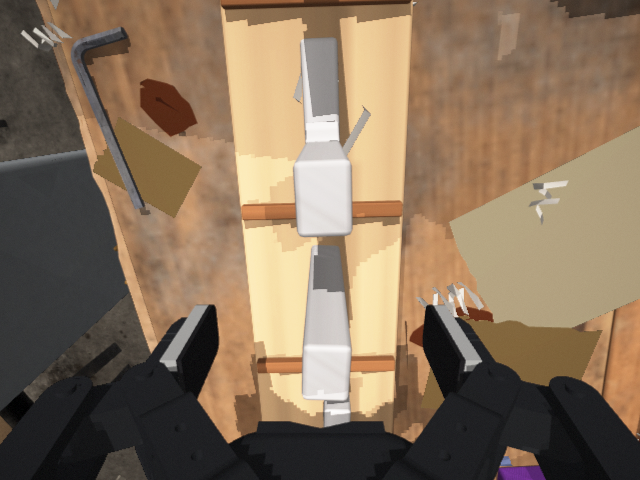

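View pics/s2.png

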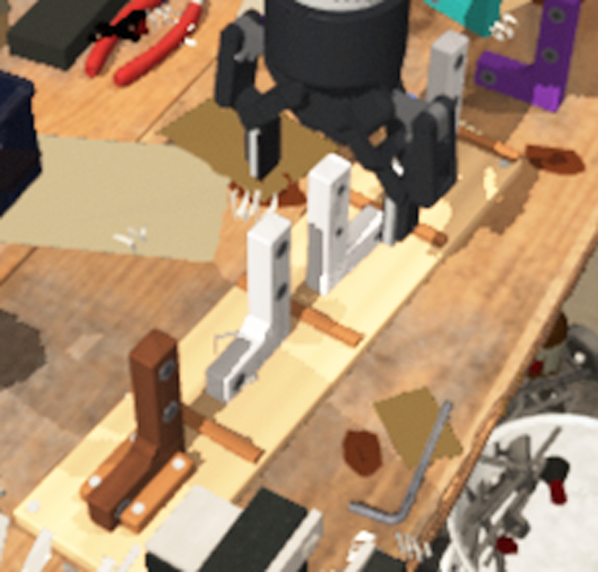

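```bash
python3 - <<'E'
from h import *
f=dict(np.load("wrist2.npz"))
for p in [(304,346),(350,346),(349,398),(303,398)]:print(ray(f,*p,.107).round(4))
print(proj(f,[.4603,.0451,.107]).round(1))
E
```

```text
[0.4573 0.0583 0.107 ]
[0.4719 0.0565 0.107 ]
[0.4694 0.0359 0.107 ]
[0.4539 0.0379 0.107 ]
[318.9 378.7]
```

drive_tool --series '[{"x": 0,"y": 0.1,"z": -0.1,"ax": 0,"ay": 0,"az": 0},{"x": 0,"y": 0.1,"z": -0.1,"ax": 0,"ay": 0,"az": 0}]'

```text
time: 2.55
tool_pos: [0.4681, 0.0482, 0.0662]
tool_rot: [0.468, 0.533, 0.465, -0.529]
contact_force: [0.4, -0.1, -0.0]
gripper_width: 1.001
```

drive_tool --series '[{"x": 0,"y": 0,"z": 0,"ax": 0,"ay": 0,"az": 0},{"x": 0,"y": 0,"z": 0,"ax": 0,"ay": 0,"az": 0},{"x": 0,"y": 0,"z": 0,"ax": 0,"ay": 0,"az": 0},{"x": 0,"y": 0,"z": 0,"ax": 0,"ay": 0,"az": 0},{"x": 0,"y": 0,"z": 0,"ax": 0,"ay": 0,"az": 0}]' --hand 0.1

```text
time: 2.97
tool_pos: [0.4651, 0.0484, 0.0627]
tool_rot: [-0.467, -0.531, -0.467, 0.531]
contact_force: [0.7, -0.6, -1.2]
gripper_width: 0.297
```

drive_tool --series '[{"x": 0,"y": 0,"z": 0,"ax": 0,"ay": 0,"az": 0},{"x": 0,"y": 0,"z": 0,"ax": 0,"ay": 0,"az": 0},{"x": 0,"y": 0,"z": 0,"ax": 0,"ay": 0,"az": 0},{"x": 0,"y": 0,"z": 0,"ax": 0,"ay": 0,"az": 0},{"x": 0,"y": 0,"z": 0,"ax": 0,"ay": 0,"az": 0}]' --hand 0

```text
time: 3.38
tool_pos: [0.465, 0.0484, 0.0625]
tool_rot: [-0.467, -0.531, -0.467, 0.531]
contact_force: [-0.4, -0.2, -1.1]
gripper_width: 0.184
```

```bash
python3 - <<'E'
from h import *
from plant import cams
plan(.4629,.0470,.0609,-7.3)
f=cams.grab_frame("wrist");np.savez("wrist3.npz",**f);cv2.imwrite("pics/w3.png",f["img"])
E
```

```text
t 3.38 pos [0.465  0.0484 0.0625] yaw -7.35 tilt [-1. -0.  0.] j [ -3.2  -9.2 121.2  -0.   68.1   4.2] F [-0.4 -0.2 -1.1] w 0.184
xyz [ 0.06 -0.08  0.07] a [-0.01  0.    0.01]
```

View pics/w3.png

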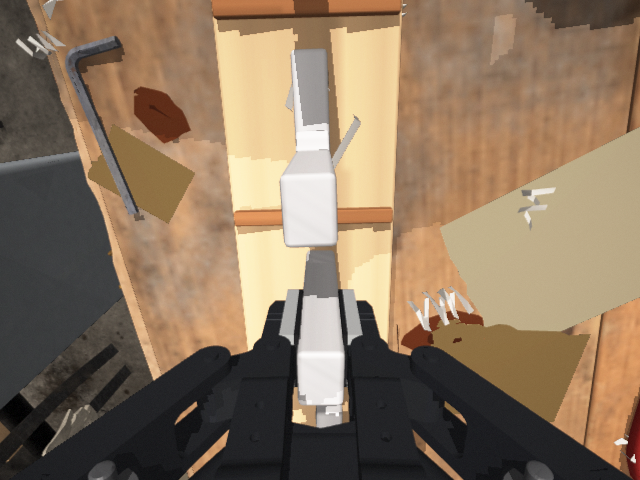

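drive_tool --series '[{"x": -0.4,"y": 0,"z": 0,"ax": 0,"ay": 0,"az": 0},{"x": -1.2,"y": 0,"z": 0,"ax": 0,"ay": 0,"az": 0},{"x": -2.2,"y": 0,"z": 0,"ax": 0,"ay": 0,"az": 0},{"x": -3.2,"y": 0,"z": 0.6,"ax": 0,"ay": 0,"az": 0},{"x": -3.2,"y": 0,"z": 1.6,"ax": 0,"ay": 0,"az": 0}]'

```text
time: 3.85
tool_pos: [0.4638, 0.0091, 0.1496]
tool_rot: [0.47, 0.533, 0.465, -0.528]
contact_force: [2.3, 0.9, -1.0]
gripper_width: 0.178
```

```bash
python3 - <<'E'
from h import *
from plant import cams
plan(.4573,.0064,.143,173.8)
f=cams.grab_frame("side");cv2.imwrite("pics/s4.png",cv2.resize(f["img"][130:390,220:450],None,fx=2.3,fy=2.3,interpolation=2))
E
```

```text
t 3.85 pos [0.4638 0.0091 0.1496] yaw -7.17 tilt [-1.     0.011 -0.001] j [ -8.1 -16.8 118.5   0.   77.7  -1. ] F [ 2.3  0.9 -1. ] w 0.178
xyz [ 0.26 -0.25  0.14] a [ 3.581e+01 -1.900e-01  1.000e-02]
```

View pics/s4.png

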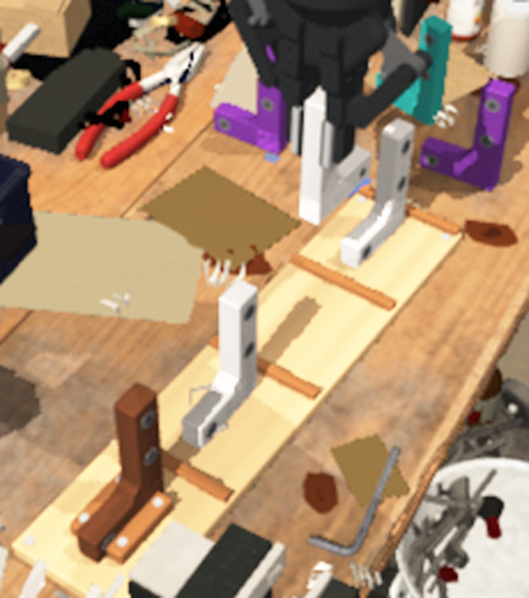

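drive_tool --series '[{"x": 0,"y": 0,"z": 0,"ax": 1.0,"ay": 0,"az": 0},{"x": 0,"y": 0,"z": 0,"ax": 2.2,"ay": 0,"az": 0},{"x": 0,"y": 0,"z": 0,"ax": 3.6,"ay": 0,"az": 0},{"x": 0,"y": 0,"z": 0,"ax": 5.0,"ay": 0,"az": 0},{"x": 0,"y": 0,"z": 0,"ax": 6.4,"ay": 0,"az": 0}]'

```text
time: 4.32
tool_pos: [0.46, 0.0087, 0.1431]
tool_rot: [0.3, 0.64, 0.3, -0.64]
contact_force: [0.5, 0.3, -1.1]
gripper_width: 0.179
```

drive_tool --series '[{"x": 0,"y": 0,"z": 0,"ax": 1.4,"ay": 0,"az": 0},{"x": 0,"y": 0,"z": 0,"ax": 2.8,"ay": 0,"az": 0},{"x": 0,"y": 0,"z": 0,"ax": 4.2,"ay": 0,"az": 0},{"x": 0,"y": 0,"z": 0,"ax": 5.6,"ay": 0,"az": 0},{"x": 0,"y": 0,"z": 0,"ax": 7.0,"ay": 0,"az": 0}]'

```text
time: 4.73
tool_pos: [0.46, 0.0087, 0.1431]
tool_rot: [-0.094, -0.701, -0.094, 0.701]
contact_force: [0.5, 0.6, -1.2]
gripper_width: 0.18
```

drive_tool --series '[{"x": 0,"y": 0,"z": 0,"ax": 1.4,"ay": 0,"az": 0},{"x": 0,"y": 0,"z": 0,"ax": 2.8,"ay": 0,"az": 0},{"x": 0,"y": 0,"z": 0,"ax": 4.2,"ay": 0,"az": 0},{"x": 0,"y": 0,"z": 0,"ax": 5.6,"ay": 0,"az": 0},{"x": 0,"y": 0,"z": 0,"ax": 7.0,"ay": 0,"az": 0}]'

```text
time: 5.15
tool_pos: [0.46, 0.0087, 0.1431]
tool_rot: [-0.121, 0.697, -0.121, -0.697]
contact_force: [-1.1, -0.9, -1.1]
gripper_width: 0.177
```

drive_tool --series '[{"x": 0,"y": 0,"z": 0,"ax": 1.4,"ay": 0,"az": 0},{"x": 0,"y": 0,"z": 0,"ax": 2.8,"ay": 0,"az": 0},{"x": 0,"y": 0,"z": 0,"ax": 4.2,"ay": 0,"az": 0},{"x": 0,"y": 0,"z": 0,"ax": 5.6,"ay": 0,"az": 0},{"x": 0,"y": 0,"z": 0,"ax": 7.0,"ay": 0,"az": 0}]'

```text
time: 5.57
tool_pos: [0.46, 0.0087, 0.1431]
tool_rot: [0.325, -0.628, 0.325, 0.628]
contact_force: [-0.4, -0.7, -1.0]
gripper_width: 0.181
```

```bash
python3 - <<'E'
from h import *
plan(.4573,.0064,.143,173.8)
E
```

```text
t 5.57 pos [0.46   0.0087 0.1431] yaw -144.72 tilt [-1.  0.  0.] j [ -8.2 -16.5 118.9  -0.   77.6 136.5] F [-0.4 -0.7 -1. ] w 0.181
xyz [ 0.    0.14 -0.01] a [ 8.3  0.  -0. ]
```

drive_tool --series '[{"x": 0,"y": 0,"z": 0,"ax": 1.4,"ay": 0,"az": 0},{"x": 0,"y": 0,"z": 0,"ax": 2.8,"ay": 0,"az": 0},{"x": 0,"y": 0,"z": 0,"ax": 4.2,"ay": 0,"az": 0},{"x": 0,"y": 0,"z": 0,"ax": 5.6,"ay": 0,"az": 0},{"x": 0,"y": 0,"z": 0,"ax": 6.6,"ay": 0,"az": 0}]'

```text
time: 5.98
tool_pos: [0.46, 0.0087, 0.1431]
tool_rot: [-0.49, 0.51, -0.49, -0.51]
contact_force: [0.2, 0.4, -1.6]
gripper_width: 0.179
```

drive_tool --series '[{"x": 0,"y": 0,"z": 0,"ax": 0.8,"ay": 0,"az": 0},{"x": 0,"y": 0.1,"z": 0,"ax": 1.6,"ay": 0,"az": 0},{"x": 0,"y": 0.1,"z": 0,"ax": 1.6,"ay": 0,"az": 0}]'

```text
time: 6.23
tool_pos: [0.4573, 0.0086, 0.143]
tool_rot: [0.523, -0.476, 0.523, 0.476]
contact_force: [0.0, 0.1, -1.2]
gripper_width: 0.177
```

```bash
python3 - <<'E'
from h import *
from plant import cams
plan(.4573,.0064,.0625,173.8)
f=cams.grab_frame("side");np.savez("side5.npz",**f);cv2.imwrite("pics/s5.png",cv2.resize(f["img"][130:390,220:450],None,fx=2.3,fy=2.3,interpolation=2))
f=cams.grab_frame("wrist");np.savez("wrist5.npz",**f);cv2.imwrite("pics/w5.png",f["img"])
E
```

```text
t 6.23 pos [0.4573 0.0086 0.143 ] yaw 174.57 tilt [-1.  0. -0.] j [ -8.3 -16.9 119.2  -0.   77.7 177.2] F [ 0.   0.1 -1.2] w 0.177
xyz [ 3.22 -0.01 -0.09] a [ 0.15 -0.   -0.  ]
```

View pics/s5.png

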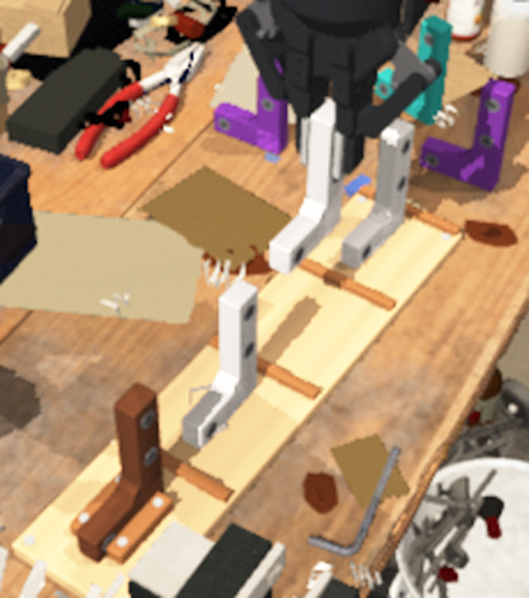

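View pics/w5.png

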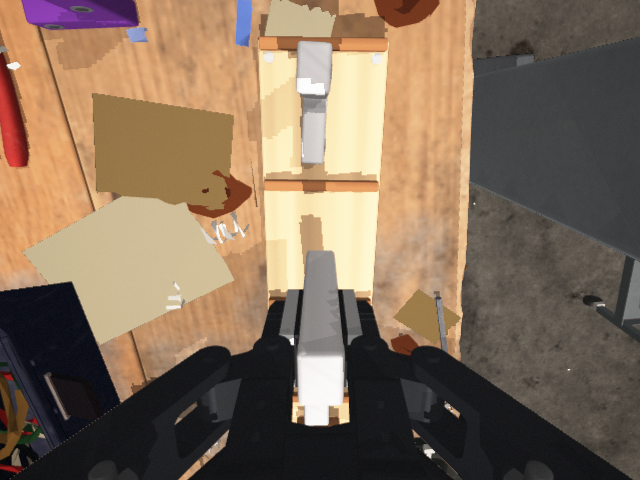

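```bash
python3 - <<'E'
from h import *
f=dict(np.load("wrist5.npz"))
cv2.imwrite("pics/w5c.png",cv2.resize(f["img"][170:420,240:400],None,fx=2.4*1.0,fy=2.4,interpolation=2))
# lower strip (-250): camera now from -y side; visible far edge? 
for n,p in [("stripL",(264,181)),("stripR",(379,181))]:print(n,ray(f,*p,.018).round(4))
a,b=ray(f,264,181,.018),ray(f,379,181,.018);m=(a+b)/2;print("w",np.linalg.norm(a-b),m.round(4))
a2,b2=ray(f,259,38,.018),ray(f,386,38,.018);m2=(a2+b2)/2;print("end",m2.round(4),np.linalg.norm(m-m2)); d=m-m2
print("tray yaw",np.degrees(np.arctan2(d[0],d[1])),np.degrees(np.arctan2((a-b)[1],-(a-b)[0])))
t=d/np.linalg.norm(d)
pl=m+t*.054;print("place",pl.round(4))   # -254 edge -> -200
zt=.107+.1431-.0625
c=[ray(f,*p,zt) for p in [(299,405),(344,405),(341,345),(301,345)]];print(np.round(c,4),np.mean(c,0).round(4))
E
```

```text
stripL [ 0.4968 -0.0284  0.018 ]
stripR [ 0.4109 -0.0204  0.018 ]
w 0.08628362083391643 [ 0.4538 -0.0244  0.018 ]
end [ 0.4444 -0.1195  0.018 ] 0.09558272650762509
tray yaw 5.642762958741575 -174.69496470155954
place [0.4591 0.0293 0.018 ]
[[ 0.4664  0.0219  0.1876]
 [ 0.4509  0.0233  0.1876]
 [ 0.4501 -0.0012  0.1876]
 [ 0.463  -0.0024  0.1876]] [0.4576 0.0104 0.1876]
```

View pics/w5c.png

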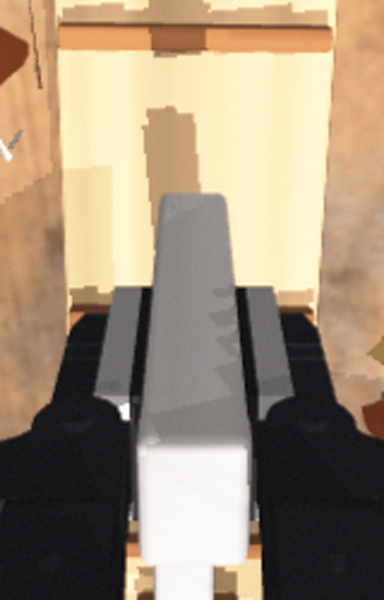

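drive_tool --series '[{"x": 0,"y": 0,"z": -0.1,"ax": 0.1,"ay": 0,"az": 0},{"x": 0.8,"y": 0,"z": -0.1,"ax": 0.1,"ay": 0,"az": 0},{"x": 1.6,"y": 0,"z": -0.1,"ax": 0.1,"ay": 0,"az": 0},{"x": 2.4,"y": 0,"z": -0.1,"ax": 0.1,"ay": 0,"az": 0},{"x": 2.8,"y": 0,"z": -0.1,"ax": 0.1,"ay": 0,"az": 0}]'

```text
time: 6.75
tool_pos: [0.4559, 0.0062, 0.0703]
tool_rot: [0.524, -0.473, 0.526, 0.475]
contact_force: [0.2, 0.6, -1.6]
gripper_width: 0.176
```

drive_tool --series '[{"x": 0,"y": 0,"z": 0,"ax": 0,"ay": 0,"az": 0},{"x": 0,"y": 0,"z": 0,"ax": 0,"ay": 0,"az": 0}]'

```text
time: 6.92
tool_pos: [0.4572, 0.006, 0.0727]
tool_rot: [0.525, -0.474, 0.525, 0.474]
contact_force: [1.2, 1.0, -0.3]
gripper_width: 0.179
```

```bash
python3 - <<'E'
from h import *
from plant import cams
plan(.4572,.0063,.0625,174)
f=cams.grab_frame("side");np.savez("side6.npz",**f);cv2.imwrite("pics/s6.png",cv2.resize(f["img"][170:370,260:430],None,fx=3,fy=3,interpolation=2))
E
```

```text
t 6.92 pos [0.4572 0.006  0.0727] yaw 174.16 tilt [-1.     0.001  0.   ] j [ -8.6 -11.7 122.2  -0.   69.5 177.3] F [ 1.2  1.  -0.3] w 0.179
xyz [0.41 0.   0.01] a [ 0.03  0.   -0.01]
```

View pics/s6.png

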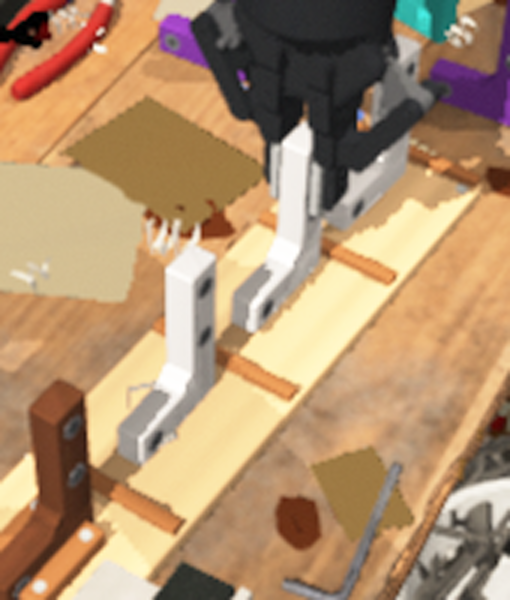

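drive_tool --series '[{"x": 0.2,"y": 0,"z": 0,"ax": 0,"ay": 0,"az": 0},{"x": 0.35,"y": 0,"z": 0,"ax": 0,"ay": 0,"az": 0},{"x": 0.4,"y": 0,"z": 0,"ax": 0,"ay": 0,"az": 0},{"x": 0.4,"y": 0,"z": 0,"ax": 0,"ay": 0,"az": 0},{"x": 0.4,"y": 0,"z": 0,"ax": 0,"ay": 0,"az": 0}]'

```text
time: 7.38
tool_pos: [0.4574, 0.0061, 0.0628]
tool_rot: [0.525, -0.474, 0.525, 0.474]
contact_force: [-0.3, 0.2, 0.1]
gripper_width: 0.18
```

drive_tool --series '[{"x": 0.02,"y": 0,"z": 0,"ax": 0,"ay": 0,"az": 0},{"x": 0.02,"y": 0,"z": 0,"ax": 0,"ay": 0,"az": 0},{"x": 0.02,"y": 0,"z": 0,"ax": 0,"ay": 0,"az": 0}]'

```text
time: 7.63
tool_pos: [0.4576, 0.0061, 0.0625]
tool_rot: [0.525, -0.474, 0.525, 0.474]
contact_force: [0.7, 0.8, -0.1]
gripper_width: 0.176
```

drive_tool --series '[{"x": 0.03,"y": 0,"z": 0,"ax": 0,"ay": 0,"az": 0},{"x": 0.03,"y": 0,"z": 0,"ax": 0,"ay": 0,"az": 0},{"x": 0.03,"y": 0,"z": 0,"ax": 0,"ay": 0,"az": 0}]'

```text
time: 7.88
tool_pos: [0.4577, 0.006, 0.0624]
tool_rot: [0.525, -0.474, 0.525, 0.474]
contact_force: [-2.8, 0.2, 5.5]
gripper_width: 0.18
```

In contact (5.5 N up). I release gently, then rise.

drive_tool --series '[{"x": -0.03,"y": 0,"z": 0,"ax": 0,"ay": 0,"az": 0},{"x": -0.03,"y": 0,"z": 0,"ax": 0,"ay": 0,"az": 0},{"x": -0.03,"y": 0,"z": 0,"ax": 0,"ay": 0,"az": 0},{"x": -0.03,"y": 0,"z": 0,"ax": 0,"ay": 0,"az": 0},{"x": -0.03,"y": 0,"z": 0,"ax": 0,"ay": 0,"az": 0}]' --hand 0.35

```text
time: 8.3
tool_pos: [0.4573, 0.0061, 0.062]
tool_rot: [0.525, -0.474, 0.525, 0.474]
contact_force: [0.5, -0.4, -0.2]
gripper_width: 0.351
```

drive_tool --series '[{"x": 0,"y": 0,"z": 0,"ax": 0,"ay": 0,"az": 0},{"x": 0,"y": 0,"z": 0,"ax": 0,"ay": 0,"az": 0},{"x": 0,"y": 0,"z": 0,"ax": 0,"ay": 0,"az": 0},{"x": 0,"y": 0,"z": 0,"ax": 0,"ay": 0,"az": 0}]' --hand 0.8

```text
time: 8.63
tool_pos: [0.4574, 0.0061, 0.0622]
tool_rot: [0.525, -0.474, 0.525, 0.474]
contact_force: [0.2, 0.1, 0.7]
gripper_width: 0.801
```

drive_tool --series '[{"x": -0.5,"y": 0,"z": 0,"ax": 0,"ay": 0,"az": 0},{"x": -1.5,"y": 0,"z": 0,"ax": 0,"ay": 0,"az": 0},{"x": -3,"y": 0,"z": 0,"ax": 0,"ay": 0,"az": 0},{"x": -4.5,"y": 0,"z": 0,"ax": 0,"ay": 0,"az": 0},{"x": -6,"y": 0,"z": 0,"ax": 0,"ay": 0,"az": 0}]'

```text
time: 9.05
tool_pos: [0.4568, 0.0062, 0.2135]
tool_rot: [0.525, -0.474, 0.525, 0.474]
contact_force: [0.2, -0.5, -0.1]
gripper_width: 0.797
```

```bash
python3 - <<'E'
from h import *
from plant import cams
plan(.38,-.18,.23,174)
f=cams.grab_frame("side");np.savez("side7.npz",**f);cv2.imwrite("pics/s7.png",cv2.resize(f["img"][170:370,260:430],None,fx=3,fy=3,interpolation=2))
f=cams.grab_frame("wrist");np.savez("wrist7.npz",**f);cv2.imwrite("pics/w7.png",f["img"])
E
```

```text
t 9.05 pos [0.4568 0.0062 0.2135] yaw 174.15 tilt [-1.     0.001  0.   ] j [ -8.6 -20.5 115.1   0.   85.4 177.3] F [ 0.2 -0.5 -0.1] w 0.797
xyz [-0.66  2.3  -7.72] a [ 0.03  0.   -0.01]
```

View pics/s7.png

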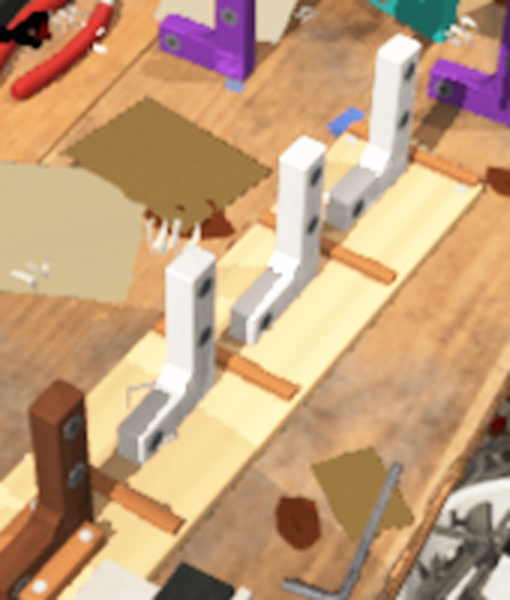

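View pics/w7.png

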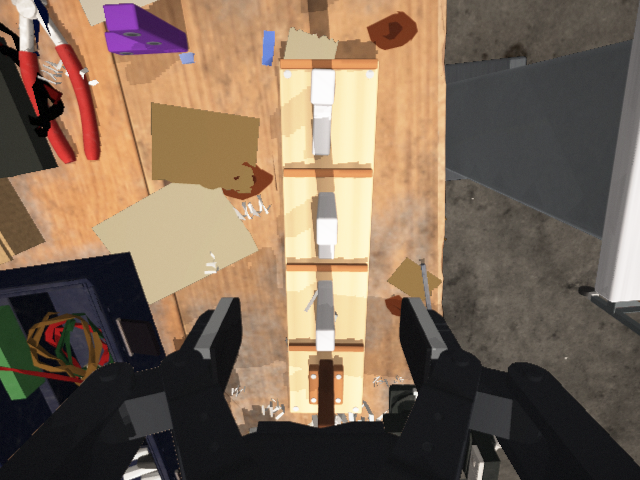

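```bash
python3 - <<'E'
from h import *
f=dict(np.load("side7.npz")); t=np.array([.1045,.9945]);n=np.array([.9945,-.1045])
f=dict(np.load("wrist7.npz"))
hsv=cv2.cvtColor(f["img"],cv2.COLOR_BGR2HSV);m=((hsv[...,1]<40)&(hsv[...,2]>215)).astype(np.uint8)
m[:60]=0;m[265:]=0;m[:,:300]=0;m[:,350:]=0
k,l,st,ce=cv2.connectedComponentsWithStats(m)
for i in range(1,k):
    if st[i,4]>60:
        x,y,w,h,a=st[i];p=ray(f,x+(w-1)/2,y+(h-1)/2,.107);print(st[i],p.round(4))
cv2.imwrite("pics/w7c.png",cv2.resize(f["img"][160:275,270:385],None,fx=5,fy=5,interpolation=2))
E
```

```text
[ 311   70   24   84 1212] [ 0.4532 -0.0766  0.107 ]
[317 219  21  40 597] [0.459  0.0152 0.107 ]
```

View pics/w7c.png

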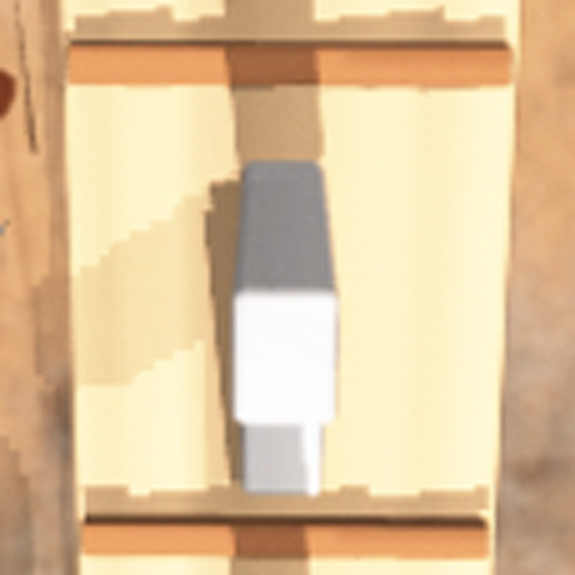

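```bash
python3 - <<'E'
from h import *
f=dict(np.load("wrist7.npz"))
L=lambda x,y,z:ray(f,270+(x+.5)/5-.5,160+(y+.5)/5-.5,z)
c=[L(235,293,.107),L(337,293,.107),L(333,422,.107),L(236,422,.107)];leg=np.mean(c,0)
A=(L(70,85,.018)+L(512,83,.018))/2   # -246 edge
B=(L(83,555,.018)+L(490,553,.018))/2 # -146 edge
d=B-A;t=d/np.linalg.norm(d);print(np.linalg.norm(d),np.degrees(np.arctan2(d[0],d[1])))
r=(leg-A)[:2];print("leg local y",-246+1000*(r@t[:2]),"lateral x",1000*(r@[t[1],-t[0]]),"want -221, ~0")
toe=(L(246,494,.034)+L(321,494,.034))/2;r=(toe-A)[:2];print("toe",-246+1000*(r@t[:2]),1000*(r@[t[1],-t[0]]),"want -168")
heel=(L(243,162,.012)+L(320,162,.012))/2;r=(heel-A)[:2];print("heel",-246+1000*(r@t[:2]),1000*(r@[t[1],-t[0]]),"want -232")
E
```

```text
0.0995993333181098 6.036878448863157
leg local y -219.18981617724546 lateral x 1.0529070222457768 want -221, ~0
toe -166.73070795646913 0.7512961885113991 want -168
heel -229.36472149853992 1.6277218630388413 want -232
```

Placed within about 2 mm along the tray and 1 mm across it, standing and aligned. The arm is clear, so I hand the job in.

```bash
python3 - <<'E'
from plant import workorder, sensors
print(workorder.job_done(), sensors.state()["time"])
E
```

```text
the job is handed in; nothing more can be done
the job is handed in; nothing more can be done
```

The middle bracket (place y = -200) was the mirrored one. I gripped it by its upright leg, lifted it and turned it half a turn about the vertical. I then set it back in its own place with its foot toward the pattern and handed the job in; no verdict came back.

- **Final position:** the last wrist view shows it standing about 2 mm off the nominal place along the tray and about 1 mm across it. Its edges lie within about 1° of the tray's direction.
- **Other brackets:** the side view shows all three brackets now standing the same way as the pattern. I did not reach for the outer two.
- **Arm and time:** the gripper was open and about 15 cm above where it had held the leg. The clock read 9.05 s at the last reading, against the 37 s limit, and the highest force I read was about 6 N, while setting the bracket down.
- **Disagreement between cameras:** the top and wrist cameras differed by about 3 to 4 mm in absolute position. I placed the bracket relative to the tray strips as seen by the wrist camera.

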